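# Open a belt tensioner and hold it for the belt change

### The job

A colleague is about to slip a new belt onto the small belt drive on the bench. Pull the red-headed transport pin out of the drive, put it into the upright steel cup and let go of it; only then take the orange finger post of the sprung tensioner arm, wind the arm forward (counter-clockwise from above, past where the pin stood) as far as its yellow stop, and finish while still holding it there against the spring. Keep the cup standing and leave the timer, the blue-capped vial and the petri dish alone.

Things in the scene. Friction and masses are not known exactly. Their poses are not given: they have to be found in the camera images.
- tensioner: belt drive fixed to the bench: aluminium plate 170 (x) x 160 (y) x 12 mm thick with two empty toothed steel pulleys (top 58 mm above the bench) on its far (+x) side, a blue pivot body, a black rest pillar, a yellow-topped stop pillar (both 56 mm tall) and a square pin boss (28 mm wide, top 34 mm up). Origin: centre of the plate's underside; its yaw varies by about half a radian.
- cage (a joint): angle of the sprung arm about its upright pivot, rad. 0 = at rest by the black pillar, pointing along yaw pi - 0.6 in the tensioner frame (to the robot and its left); grows counter-clockwise from above to a hard stop at 1.2, by the yellow pillar. A spring pulls it back to 0: 0.15 N m at rest, 0.6 N m at the stop (6 N at the post). The pin, when in its hole, blocks it at about 0.06 rad.
- cage_post (a point): on the axis of the orange round finger post on the arm's free end (14 mm thick, from 67 to 104 mm above the bench), 85 mm above the bench; moves with the arm, 100 mm from the pivot. A pad grip may turn on the round post.
- cage_pivot (a point): point on the upright pivot axis of the arm, 62 mm above the bench; z is up, x as the tensioner's. The arm is a dark cage of two plates, 22 mm wide, 40 to 62 mm above the bench, from the pivot to the post.
- pin_hole (a point): centre of the mouth of the pin's hole, on top of the boss 34 mm above the bench; the hole is 22 mm deep and 11.5 mm wide, upright
- pin: loose transport pin, 90 mm long, about 50 g: steel shank 10 mm thick and 64 mm long, red round head 22 mm thick and 26 mm tall on top. Origin: the tip of the shank, z points from the tip to the head. It starts standing upright in its hole, tip 12 mm above the bench, just beside the arm, 54 mm from the pivot.
- pin_head (a point): centre of the pin's red head, 77 mm from the tip (89 mm above the bench at the start)
- pin_mid (a point): middle of the pin's length, on its axis, 45 mm from the tip
- cup: loose round open steel cup, 72 mm across, 70 mm tall, wall 3 mm, floor 5 mm thick, about 0.3 kg, standing on the bench to the left or right of the drive. Origin: centre of its underside. The pin stands leaning in it.
- timer: small white lab timer, 66 x 62 x 18 mm, lying on the other side of the drive from the cup; bystander. Origin: centre of its underside
- check_vial: blue-capped vial, 26 mm across, 62 mm tall, behind the drive; bystander. Origin: centre of its underside
- petri_2: closed petri dish, 62 mm across, 15 mm tall, to the left of the drive and farther back; bystander. Origin: centre of its underside
There are look-alikes about, which are no part of the job. What is shaped like the pin but green or purple is not meant.

How it is judged:
By the outcome, as a careful person would: the job done as asked, in the order asked, and still so for the second after the job is handed in, while the arm keeps its last pose, push and grip.
It also fails if it takes over 54 s, if anything falls off the work surface, if the arm or the gripper's body presses on something with over 40 N, if the wrist force passes 120 N, or if a joint passes its speed limit or range.

### The arm

A 7-joint arm with a two-finger parallel gripper is mounted at the origin on a cart in front of the work surface, level with it; the furniture and walls round the work are solid. World frame = base frame: x ahead of the robot, y to its left, z up, the work surface at z = 0. Lengths are in m, angles in rad, forces in N, time in s.
With the tool pointing down it reaches from about 0.35 to 0.9 m from the base axis. Payload 8.1 kg.
Tool frame: the origin (TCP) lies between the finger pads, 19 mm behind the fingertips; this is the grasp point; z points along the fingers, y is the line along which they close (so a half turn about z gives the same grasp; the last joint's range is limited). The gripper opens to 92 mm and grips with 3 to 60 N. Pads are 19 mm wide; open, the fingers measure 130 mm over their backs; the gripper's body (75 mm by 190 mm) begins 47 mm behind the grasp point.
Start: joints at [-1.419, 0.434, 0.025, 1.573, -0.012, 1.134, -0.075], TCP at [0.158, 0.605, 0.246] pointing down, gripper open.
Joint ranges: [-2.62, 2.62], [-0.44, 2.09], [-1.27, 1.32], [0.08, 2.57], [-1.32, 4.46], [0.12, 2], [-2.74, 2.74]. Speed limits (rad/s): [2.22, 2.22, 3.01, 3.01, 3.14, 3.14, 3.14].

### API

Orientations are given as a rotation vector (axis times angle).
In Python, from cell import arm gives the robot as it stands.
- The arm moves only by the tool carry_out, never from a script. Its arguments are lists of equal length, an entry for each row: "claw": the finger opening in cm, from 0 to 9.18; "delta_pos": the shift along the tool's x, y, z in cm, a list of three; "angular": the turn, a rotation vector about the tool's x, y, z in rad, a list of three. In form: {"claw": [claw, ...], "delta_pos": [[dx, dy, dz], ...], "angular": [[ax, ay, az], ...]}. A call has 1 to 20 rows; each row shifts and turns the commanded pose from where the row before left it, along the tool's axes as they then stand; what a row does not reach is not made up. A row lasts 1/10 s, in which the tool goes at most 50 mm and 8.59 degrees, less where a joint would pass 70% of its speed; a pose out of reach is approached as far as the arm can. A call with a gripper value outside its range is refused whole. The fingers move at their own pace and stop on an object; "force" is the grip in N (left out, the last holds). Time passes only in rows, so rows that do not move let the fingers close. It gives the time, the measured TCP pose, the force, the opening and the grip force at its end, in the units of the state.
- arm.observe(): the state, without advancing time (a new reading comes with each control period).
- arm.get_image(name): name is "scene" or "top" or "wrist"; returns a dict with "frame" (384x512x3 uint8, red, green, blue), "mtx" (3x3 intrinsics, pixels), "T" (4x4, takes a point from camera to world coordinates). Camera axes: x right, y down, z forward; pixel columns grow to the right and rows downward; lengths in m; the calibration is good to about 2 mm. A picture is of the moment at which its call begins. There is no depth.
- arm.sign_off(): hands the job in; it is judged then, once.
Trained networks look in a picture, given as the dict that the camera call returned (one of the last four; its "shot" number tells which), for a name from the list of things; names that differ only in an ending like _2 or _b are one class to them, and where a whole thing is asked for, a point or a joint stands for the part that bears it (a point fixed in the world has none). Each returns a list of dicts, best first, with "conf" (0 to 1); they miss things now and then, are a little off and sometimes report something else, mostly with a low value. They report only what shows in the picture. A call takes as long as a camera call. They do not tell look-alikes from the thing itself.
- arm.look_for(label, picture): "centre" ([column, row] as shares, 0 to 1, of the picture: columns of its width, rows of its height, amid what is visible of it).
- arm.trace(label, picture): "region" (384x512 bool, what is visible of it) and "centre" ([column, row] as shares, 0 to 1, of the picture: columns of its width, rows of its height, amid what is visible of it).
- arm.place_of(label, picture): "centre" ([column, row] as shares, 0 to 1, of the picture: columns of its width, rows of its height: a listed point, or the origin of a listed thing).
The state is a dict: "clock": time; "joints": joint angles; "dq": joint speeds; "joint_efforts": joint torques, N m; "position": TCP position; "ee_rot": TCP orientation; "force": force on the tool from outside, world axes, zero at the start; "ft_torque": the same for the moment, N m; "width": opening from 0.0 (shut) to 1.0 (fully open); "gripper_force": force on a finger pad.
Only numpy, scipy, OpenCV 4.12 (cv2) and the standard library are available. Lean on these libraries where they do the work, as an engineer would, in place of code of your own. Each camera call takes 0.05 s, during which the arm holds its last target. There are 200 camera calls.

## Working session

There is one attempt and no reset: what is moved stays moved. The work goes in short steps, Python scripts to look and compute and a tool call to move; the robot and the scene stay as the last step left them, time stands still between calls to the robot, and variables do not carry over. Pictures are saved under pics/ and viewed, at most 10 in all, crops included, and the job is handed in when it is done.

Besides the shell and the picture viewer there is one more tool, called by a JSON object that holds its "api" and its "payload". carry_out: Moves the arm, as the interface text tells. Its arguments: {"type":"object","properties":{"claw":{"type":"array","items":{"type":"number"}},"delta_pos":{"type":"array","items":{"type":"array","items":{"type":"number"}}},"angular":{"type":"array","items":{"type":"array","items":{"type":"number"}}},"force":{"type":"number"}},"required":["claw","delta_pos","angular"]}

```bash
mkdir -p pics
cat > h.py <<'E'
import numpy as np, cv2
from scipy.spatial.transform import Rotation as R
from cell import arm
def ray(im,c):
    h,w=im["frame"].shape[:2]
    d=np.linalg.inv(im["mtx"])@[c[0]*w,c[1]*h,1]
    T=np.array(im["T"]); return T[:3,3],T[:3,:3]@d/np.linalg.norm(d)
def tri(obs):
    A=np.zeros((3,3));b=np.zeros(3);P=[]
    for im,c in obs:
        o,d=ray(im,c);M=np.eye(3)-np.outer(d,d);A+=M;b+=M@o;P.append((o,M))
    x=np.linalg.solve(A,b);return x,[np.linalg.norm(M@(x-o)) for o,M in P]
def plane(im,c,z):
    o,d=ray(im,c);return o+d*(z-o[2])/d[2]
def save(im,name,crop=None,k=1):
    f=im["frame"]
    if crop: f=f[crop[1]:crop[3],crop[0]:crop[2]]
    cv2.imwrite("pics/"+name,cv2.resize(f,None,fx=k,fy=k,interpolation=cv2.INTER_CUBIC)[:,:,::-1])
E
python3 - <<'E'
from h import *
ims={n:arm.get_image(n) for n in("scene","top")}
cv2.imwrite("pics/a.png",cv2.resize(np.vstack([ims["scene"]["frame"],ims["top"]["frame"]]),None,fx=.78,fy=.78)[:,:,::-1])
Z=dict(cage_post=.085,cage_pivot=.062,pin_hole=.034,pin=.012,pin_head=.089,pin_mid=.057,cup=0,timer=0,check_vial=0,petri_2=0,tensioner=0)
for l,z in Z.items():
    for n,im in ims.items():
        print(l,n,[(np.round(np.array(r["centre"])*[512,384]).tolist(),round(r["conf"],2),plane(im,r["centre"],z).round(3).tolist()) for r in arm.place_of(l,im)[:4]])
print(arm.observe())
E
```

```text
cage_post scene [([217.0, 186.0], 0.76, [0.503, 0.096, 0.085]), ([276.0, 198.0], 0.7, [0.579, -0.066, 0.085])]
cage_post top [([219.0, 206.0], 0.79, [0.485, 0.107, 0.085])]
cage_pivot scene [([251.0, 197.0], 0.8, [0.564, 0.02, 0.062])]
cage_pivot top [([245.0, 180.0], 0.75, [0.56, 0.036, 0.062])]
pin_hole scene [([229.0, 207.0], 0.63, [0.514, 0.057, 0.034])]
pin_hole top [([237.0, 197.0], 0.88, [0.514, 0.06, 0.034])]
pin scene [([230.0, 210.0], 0.67, [0.529, 0.071, 0.012]), ([188.0, 235.0], 0.65, [0.363, 0.029, 0.012]), ([219.0, 194.0], 0.45, [0.568, 0.18, 0.012])]
pin top [([245.0, 247.0], 0.53, [0.372, 0.038, 0.012]), ([195.0, 182.0], 0.44, [0.557, 0.182, 0.012]), ([237.0, 196.0], 0.41, [0.518, 0.06, 0.012]), ([158.0, 158.0], 0.38, [0.628, 0.291, 0.012])]
pin_head scene [([230.0, 189.0], 0.7, [0.517, 0.055, 0.089]), ([186.0, 204.0], 0.6, [0.375, 0.048, 0.089]), ([217.0, 175.0], 0.58, [0.544, 0.153, 0.089])]
pin_head top [([193.0, 179.0], 0.61, [0.559, 0.179, 0.089]), ([236.0, 198.0], 0.6, [0.506, 0.062, 0.089]), ([240.0, 245.0], 0.45, [0.38, 0.048, 0.089])]
pin_mid scene [([186.0, 
[... 979 characters left out ...]
oints': array([-1.41858883,  0.43448931,  0.02498355,  1.57316588, -0.01157381,
        1.13398452, -0.07511172]), 'dq': array([ 1.31570897e-03, -6.93799244e-04, -1.03427456e-04,  1.55485633e-03,
       -9.94074061e-05, -9.47117620e-04, -1.43953831e-03]), 'joint_efforts': array([ 3.82248945e-04, -6.67689872e+01,  9.84177142e-01, -3.14802468e+01,
       -6.07050816e-02,  3.28776625e-02,  7.57566426e-06]), 'position': array([0.15756879, 0.60484919, 0.24556152]), 'ee_rot': array([3.99273972e-01, 3.11608324e+00, 1.51278204e-04]), 'force': array([-0.10431555,  0.1367988 , -1.0013761 ]), 'ft_torque': array([ 0.01666232, -0.01911362,  0.01273455]), 'gripper_force': 0.0, 'width': 1.0012624264735384}
```

View pics/a.png

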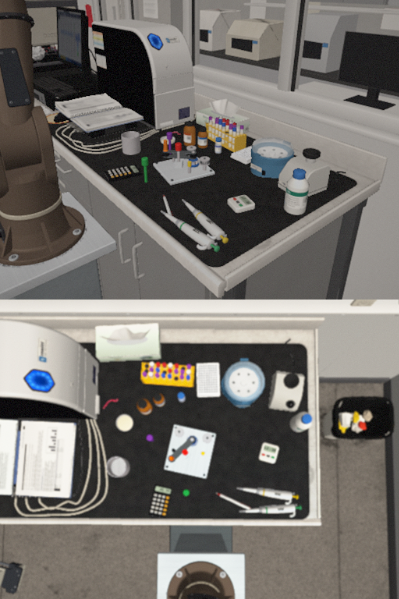

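The view shows three pin-shaped things, in scene pixels: green (186,204), purple (217,175) and red-headed (230,189). The red one stands on the drive beside the arm, so it is the one meant. I'll confirm it in an enlarged crop and triangulate.

Run:
```python
from h import *
s=arm.get_image("scene");t=arm.get_image("top")
a=cv2.resize(s["frame"][150:270,140:300],None,fx=4,fy=4,interpolation=cv2.INTER_CUBIC)
b=cv2.resize(t["frame"][140:260,140:290],None,fx=2.1,fy=4/2*1.05,interpolation=cv2.INTER_CUBIC)
c=np.zeros((480,640+b.shape[1],3),np.uint8);c[:,:640]=a;c[:b.shape[0],640:]=b
c=cv2.resize(c,None,fx=.82,fy=.82)
cv2.imwrite("pics/b.png",c[:,:,::-1])
for l in("pin_head","cage_post","cage_pivot","pin_hole","cup","pin"):
    A=arm.place_of(l,s);B=arm.place_of(l,t)
    for i in A:
        for j in B:
            x,e=tri([(s,i["centre"]),(t,j["centre"])])
            if max(e)<.012: print(l,x.round(3),np.round(e,4),round(i["conf"],2),round(j["conf"],2))
for n,im in(("s",s),("t",t)):
  for l in("cup",'cage_post','timer','check_vial'):
    for r in arm.trace(l,im)[:2]:
      ys,xs=np.where(r["region"]);print(n,l,round(r["conf"],2),xs.min(),xs.max(),ys.min(),ys.max())
```

```text
pin_head [0.514 0.058 0.093] [0.0022 0.0022] 0.56 0.5
pin_head [0.516 0.051 0.096] [0.0037 0.0037] 0.56 0.29
pin_head [0.565 0.187 0.079] [0.007 0.007] 0.56 0.64
pin_head [0.501 0.064 0.136] [0.0106 0.0106] 0.56 0.5
pin_head [0.38  0.054 0.083] [0.0007 0.0007] 0.53 0.63
cage_post [0.49  0.107 0.088] [0.0003 0.0003] 0.71 0.87
cage_pivot [0.572 0.037 0.057] [0.0061 0.0061] 0.72 0.98
pin_hole [0.516 0.06  0.035] [0.004 0.004] 0.73 0.76
cup [ 0.467  0.307 -0.006] [0.0018 0.0018] 0.89 0.72
pin [0.564 0.181 0.005] [0.0035 0.0035] 0.61 0.44
pin [0.519 0.058 0.008] [0.0013 0.0013] 0.56 0.45
pin [0.369 0.04  0.007] [0.0036 0.0036] 0.51 0.56
s cup 0.59 156 180 168 197
s cage_post 0.66 208 253 179 203
s timer 0.83 293 325 250 272
s check_vial 0.54 276 284 175 195
s check_vial 0.54 155 180 168 196
t cup 0.94 135 165 202 227
t cage_post 0.62 215 250 175 208
t timer 0.81 332 356 184 208
t timer 0.35 136 165 202 228
t check_vial 0.62 228 236 119 131
```

View pics/b.png

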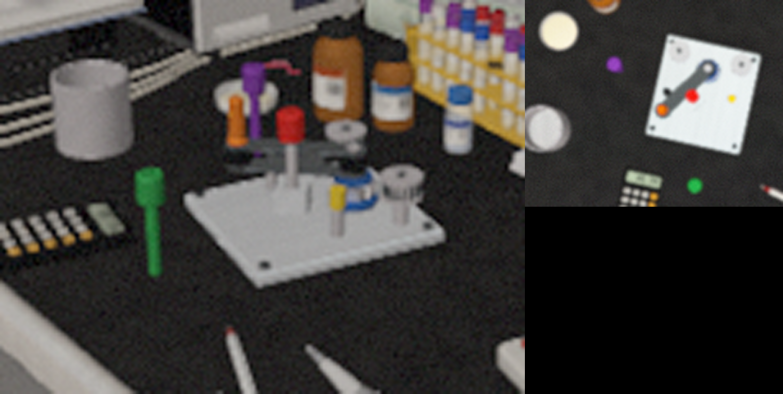

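The crop confirms it: the red-headed pin (crop 290,125) stands in the boss beside the dark arm. The green (150,185) and purple (252,75) ones stand free on the bench. I'll move above the pin.

{"api": "carry_out", "payload": {"claw": [6,6,6,6,6,6,6,6,6,6,6,6,6,6,6,6,6,6,6,6], "delta_pos": [[-3,-2.75,0],[-3,-2.75,0],[-3,-2.75,0],[-3,-2.75,0],[-3,-2.75,0],[-3,-2.75,0],[-3,-2.75,0],[-3,-2.75,0],[-3,-2.75,0],[-3,-2.75,0],[-3,-2.75,0],[-3,-2.75,0],[-3,-2.75,0],[-3,-2.75,0],[-3,-2.75,0],[-3,-2.75,0],[0,0,0],[0,0,0],[0,0,0],[0,0,0]], "angular": [[0,0,0],[0,0,0],[0,0,0],[0,0,0],[0,0,0],[0,0,0],[0,0,0],[0,0,0],[0,0,0],[0,0,0],[0,0,0],[0,0,0],[0,0,0],[0,0,0],[0,0,0],[0,0,0],[0,0,0.13],[0,0,0.13],[0,0,0.13],[0,0,0.13]]}}

```text
clock: 4.3
position: [0.5112, 0.0579, 0.2456]
ee_rot: [1.195, 2.905, 0.0]
force: [-0.5, -0.1, 0.1]
width: 0.654
gripper_force: 0.0
```

```bash
cat >> h.py <<'E'
def to(p,yawdeg=None):
    o=arm.observe();Rm=R.from_rotvec(o["ee_rot"]).as_matrix()
    y=np.degrees(np.arctan2(Rm[1,1],Rm[0,1]))
    print("clk",round(o["clock"],2),"pos",o["position"].round(4),"yaw",round(y,1),"F",o["force"].round(1),"w",round(o["width"]*9.18,2),"grip",round(o["gripper_force"],1),"q7",o["joints"][6].round(2),"zax",Rm[:,2].round(3))
    print("delta cm",(Rm.T@(np.array(p)-o["position"])*100).round(2), "" if yawdeg is None else "tool dz rad %.3f"%np.radians(y-yawdeg))
E
python3 - <<'E'
from h import *
to([.514,.058,.20],46)
w=arm.get_image("wrist");s=arm.get_image("scene");t=arm.get_image("top")
save(w,"c.png")
for l in("pin_head","cage_post","cage_pivot","pin_hole","cup"):
  for n,im in(("w",w),("t",t),("s",s)):
    for r in arm.place_of(l,im): 
        z=dict(pin_head=.089,cage_post=.085,cage_pivot=.062,pin_hole=.034,cup=0)[l]
        print(l,n,round(r["conf"],2),(np.array(r["centre"])*[512,384]).round(),plane(im,r["centre"],z).round(4))
E
```

```text
clk 4.3 pos [0.5112 0.0579 0.2456] yaw 45.3 F [-0.5 -0.1  0.1] w 6.0 grip 0.0 q7 0.72 zax [ 0.  0. -1.]
delta cm [-0.19  0.2   4.56] tool dz rad -0.013
pin_head w 0.96 [256. 180.] [0.5131 0.0573 0.089 ]
pin_head w 0.89 [381. 126.] [0.5607 0.1845 0.089 ]
pin_head w 0.76 [158.  84.] [0.3798 0.0582 0.089 ]
pin_head t 0.36 [192. 179.] [0.5571 0.182  0.089 ]
pin_head s 0.76 [186. 205.] [0.3699 0.0412 0.089 ]
pin_head s 0.63 [231. 186.] [0.5302 0.0663 0.089 ]
pin_head s 0.63 [220. 174.] [0.5585 0.1549 0.089 ]
cage_post w 0.94 [275. 134.] [0.4926 0.1043 0.085 ]
cage_post s 0.83 [212. 185.] [0.4998 0.1132 0.085 ]
cage_pivot w 0.76 [275. 219.] [0.5685 0.035  0.062 ]
cage_pivot t 0.77 [244. 179.] [0.5612 0.0388 0.062 ]
cage_pivot s 0.77 [250. 196.] [0.5646 0.0247 0.062 ]
cage_pivot s 0.18 [308. 266.] [ 0.4438 -0.3175  0.062 ]
pin_hole w 0.88 [254. 171.] [0.5139 0.0539 0.034 ]
pin_hole s 0.84 [230. 208.] [0.5138 0.0484 0.034 ]
pin_hole s 0.68 [249. 196.] [0.6027 0.0777 0.034 ]
cup t 0.65 [152. 214.] [0.4634 0.3074 0.    ]
cup t 0.38 [340. 195.] [ 0.5222 -0.2384  0.    ]
cup s 0.91 [170. 193.] [0.4693 0.3043 0.    ]
```

View pics/c.png

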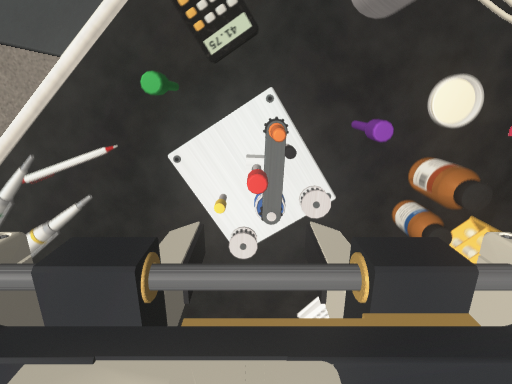

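The wrist view shows the red head at (257,180), the post at (277,130), the pivot at (272,215) and the yellow stop at (220,203). They agree with the other views. I'll descend and grip.

{"api": "carry_out", "payload": {"claw": [5,5,5,5,5,5,5,5,1.5,1.5,1.5,1.5,1.5,1.5], "delta_pos": [[-0.15,0.1,2],[0,0,2.5],[0,0,2.5],[0,0,2.5],[0,0,2.5],[0,0,2],[0,0,1.3],[0,0,0],[0,0,0],[0,0,0],[0,0,0],[0,0,0],[0,0,0],[0,0,0]], "angular": [[0,0,0],[0,0,0],[0,0,0],[0,0,0],[0,0,0],[0,0,0],[0,0,0],[0,0,0],[0,0,0],[0,0,0],[0,0,0],[0,0,0],[0,0,0],[0,0,0]], "force": 20}}

```text
clock: 6.6
position: [0.5134, 0.0578, 0.0931]
ee_rot: [1.187, 2.908, 0.001]
force: [0.4, 1.5, 4.9]
width: 0.229
gripper_force: 20.0
```

{"api": "carry_out", "payload": {"claw": [1.5,1.5,1.5,1.5,1.5,1.5,1.5,1.5,1.5], "delta_pos": [[0,0,-0.5],[0,0,-0.7],[0,0,-0.8],[0,0,-1],[0,0,-1.5],[0,0,-2.5],[0,0,-3],[0,0,-3],[0,0,0]], "angular": [[0,0,0],[0,0,0],[0,0,0],[0,0,0],[0,0,0],[0,0,0],[0,0,0],[0,0,0],[0,0,0]]}}

```text
clock: 7.5
position: [0.5148, 0.0575, 0.2268]
ee_rot: [1.186, 2.904, 0.006]
force: [0.4, -0.2, -0.7]
width: 0.233
gripper_force: 20.0
```

Run:
```python
from h import *
to([.466,.303,.222],46)
w=arm.get_image("wrist");s=arm.get_image("scene");t=arm.get_image("top")
a=cv2.resize(s["frame"][110:260,140:300],(640,600),interpolation=cv2.INTER_CUBIC);cv2.imwrite("pics/d.png",a[:,:,::-1])
for l,z in(("pin",.135),("pin_head",.212),("cup",0)):
  for n,im in(("w",w),("t",t),("s",s)):
    for r in arm.place_of(l,im): print(l,n,round(r["conf"],2),(np.array(r["centre"])*[512,384]).round(),plane(im,r["centre"],z).round(4))
```

```text
clk 7.5 pos [0.5148 0.0575 0.2268] yaw 45.6 F [ 0.4 -0.2 -0.7] w 2.13 grip 20.0 q7 0.74 zax [ 0.006  0.002 -1.   ]
delta cm [20.67 14.11  0.49] tool dz rad -0.007
pin w 0.95 [168.  81.] [0.4039 0.0764 0.135 ]
pin w 0.67 [254. 203.] [0.517  0.0548 0.135 ]
pin w 0.64 [357. 124.] [0.5266 0.1568 0.135 ]
pin t 0.48 [195. 178.] [0.5559 0.1674 0.135 ]
pin s 0.71 [189. 234.] [ 0.2564 -0.1556  0.135 ]
pin s 0.47 [220. 197.] [ 0.408 -0.055  0.135]
pin s 0.39 [228. 166.] [0.5441 0.097  0.135 ]
pin_head w 0.94 [381. 131.] [0.5152 0.1488 0.212 ]
pin_head w 0.73 [254. 255.] [0.5202 0.0511 0.212 ]
pin_head w 0.67 [257. 203.] [0.4981 0.0752 0.212 ]
pin_head w 0.65 [147.  77.] [0.4136 0.0826 0.212 ]
pin_head t 0.59 [192. 179.] [0.5471 0.1653 0.212 ]
pin_head s 0.62 [217. 176.] [ 0.3746 -0.0945  0.212 ]
pin_head s 0.44 [185. 202.] [ 0.2471 -0.1648  0.212 ]
pin_head s 0.42 [230. 143.] [0.5293 0.0676 0.212 ]
pin_head s 0.39 [237. 221.] [ 0.2789 -0.289   0.212 ]
cup t 0.59 [155. 214.] [0.4645 0.2997 0.    ]
cup s 0.6 [169. 196.] [ 0.4547  0.2832 -0.    ]
```

View pics/d.png

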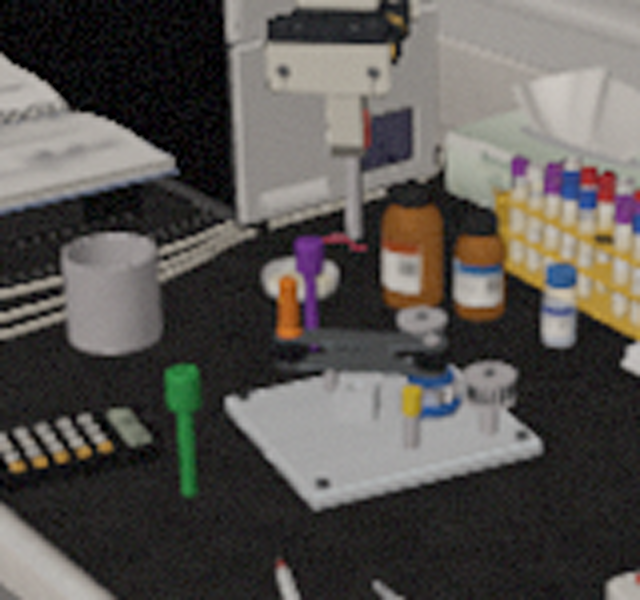

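The pin hangs upright in the fingers (crop 352,200) and the hole is empty. Next I'll carry it over the cup (crop 110,290).

{"api": "carry_out", "payload": {"claw": [1.5,1.5,1.5,1.5,1.5,1.5,1.5,1.5,1.5,1.5,1.5,1.5], "delta_pos": [[1,0.7,0],[2.1,1.4,0],[2.1,1.4,0],[2.1,1.4,0],[2.1,1.4,0],[2.1,1.4,0],[2.1,1.4,0],[2.1,1.4,0],[2.1,1.4,0],[2.1,1.5,0],[0.8,0.7,0],[0,0,0]], "angular": [[0,0,0],[0,0,0],[0,0,0],[0,0,0],[0,0,0],[0,0,0],[0,0,0],[0,0,0],[0,0,0],[0,0,0],[0,0,0],[0,0,0]]}}

```text
clock: 9.3
position: [0.4629, 0.3051, 0.2223]
ee_rot: [-1.182, -2.91, -0.0]
force: [1.0, -0.1, -1.1]
width: 0.231
gripper_force: 20.0
```

Run:
```python
from h import *
to([.466,.303,.096])
w=arm.get_image("wrist");s=arm.get_image("scene")
cv2.imwrite("pics/e.png",np.hstack([cv2.resize(w["frame"],(400,300)),cv2.resize(s["frame"][80:230,100:300],(400,300))])[:,:,::-1])
for n,im in(("w",w),("s",s)):
    for r in arm.place_of("cup",im): print("cup",n,round(r["conf"],2),(np.array(r["centre"])*[512,384]).round(),plane(im,r["centre"],0).round(4))
r=arm.trace("cup",w)
if r:
    ys,xs=np.where(r[0]["region"]);print(xs.min(),xs.max(),ys.min(),ys.max())
```

```text
clk 9.3 pos [0.4629 0.3051 0.2223] yaw 45.8 F [ 1.  -0.1 -1.1] w 2.12 grip 20.0 q7 0.26 zax [-0.  0. -1.]
delta cm [-0.38  0.07 12.63] 
cup w 0.66 [254. 170.] [0.4667 0.2996 0.    ]
cup s 0.77 [171. 193.] [ 0.4735  0.3046 -0.    ]
cup s 0.23 [250. 196.] [0.6519 0.1315 0.    ]
220 287 139 212
```

View pics/e.png

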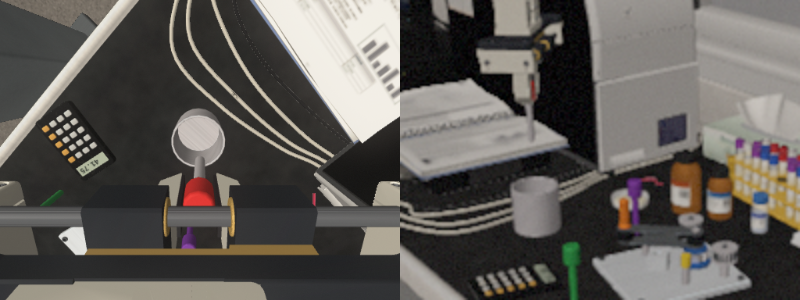

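The pin hangs above the cup (wrist view, 198,135). I'll check the rim centre before going down.

Run:
```python
from h import *
w=arm.get_image("wrist")
r=arm.trace("cup",w)[0]["region"]
for c in [(.466,.303),(.467,.300),(.464,.306)]:
    T=np.linalg.inv(w["T"])
    best=0
    for z in(.07,0):
        a=np.linspace(0,2*np.pi,72);P=np.c_[c[0]+.036*np.cos(a),c[1]+.036*np.sin(a),0*a+z,0*a+1]@T.T
        p=P[:,:3]@np.array(w["mtx"]).T;p=p[:,:2]/p[:,2:]
        print(c,z,p.min(0).round(1),p.max(0).round(1),p.mean(0).round(1))
ys,xs=np.where(r)
print(xs.min(),xs.max(),ys.min(),ys.max())
```

```text
(0.466, 0.303) 0.07 [222.3 145.4] [292.  212.6] [257.5 179.9]
(0.466, 0.303) 0 [228.2 136.8] [285.3 192.6] [257.  165.4]
(0.467, 0.3) 0.07 [221.  148.2] [290.5 215.1] [256.1 182.5]
(0.467, 0.3) 0 [227.1 139.1] [284.  194.7] [255.9 167.5]
(0.464, 0.306) 0.07 [223.  141.8] [292.9 209.6] [258.3 176.6]
(0.464, 0.306) 0 [228.7 133.8] [285.9 190. ] [257.6 162.6]
220 289 136 209
```

{"api": "carry_out", "payload": {"claw": [1.5,1.5,1.5,1.5,1.5,1.5,1.5,1.5,1.5], "delta_pos": [[-0.35,-0.1,1],[0,0,2],[0,0,2],[0,0,2],[0,0,2],[0,0,2],[0,0,1],[0,0,0.7],[0,0,0]], "angular": [[0,0,0],[0,0,0],[0,0,0],[0,0,0],[0,0,0],[0,0,0],[0,0,0],[0,0,0],[0,0,0]]}}

```text
clock: 10.55
position: [0.4653, 0.2997, 0.0949]
ee_rot: [-1.187, -2.908, 0.002]
force: [-0.5, -0.0, 0.5]
width: 0.233
gripper_force: 20.0
```

{"api": "carry_out", "payload": {"claw": [3.2,4.5,4.5,4.5,4.5,4.5,4.5,4.5,4.5,4.5], "delta_pos": [[0,0,0],[0,0,0],[0,0,0],[0,0,0],[0,0,-1],[0,0,-2],[0,0,-2.5],[0,0,-2.5],[0,0,-2.5],[0,0,0]], "angular": [[0,0,0],[0,0,0],[0,0,0],[0,0,0],[0,0,0],[0,0,0],[0,0,0],[0,0,0],[0,0,0],[0,0,0]]}}

```text
clock: 11.55
position: [0.4672, 0.3011, 0.2047]
ee_rot: [1.186, 2.906, 0.009]
force: [0.5, 0.6, -0.5]
width: 0.49
gripper_force: 0.0
```

Run:
```python
from h import *
to([.490,.106,.20],46)
w=arm.get_image("wrist");s=arm.get_image("scene")
cv2.imwrite("pics/f.png",np.hstack([cv2.resize(w["frame"],(400,300)),cv2.resize(s["frame"][120:220,130:260],(400,300))])[:,:,::-1])
```

```text
clk 11.55 pos [0.4672 0.3011 0.2047] yaw 45.6 F [ 0.5  0.6 -0.5] w 4.5 grip 0.0 q7 0.28 zax [ 0.005  0.004 -1.   ]
delta cm [-15.28 -12.34   0.4 ] tool dz rad -0.007
```

View pics/f.png

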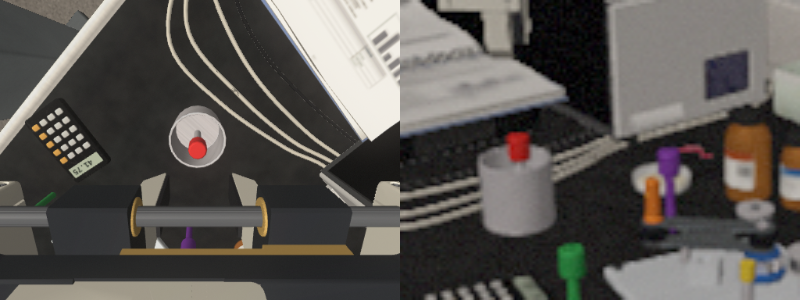

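The red pin stands leaning in the upright cup (wrist view, 197,148). Now I'll go to above the orange post.

{"api": "carry_out", "payload": {"claw": [4,4,4,4,4,4,4,4,4], "delta_pos": [[-1,-0.8,0],[-2.3,-1.8,0],[-2.3,-1.8,0],[-2.3,-1.8,0],[-2.3,-1.8,0],[-2.3,-1.9,0],[-2,-1.8,0],[-0.8,-0.7,0],[0,0,0]], "angular": [[0,0,0],[0,0,0],[0,0,0],[0,0,0],[0,0,0],[0,0,0],[0,0,0],[0,0,0],[0,0,0]]}}

```text
clock: 12.55
position: [0.4876, 0.1024, 0.2001]
ee_rot: [-1.192, -2.906, 0.002]
force: [0.2, 0.5, -0.6]
width: 0.436
gripper_force: 0.0
```

Run:
```python
from h import *
w=arm.get_image("wrist");s=arm.get_image("scene");t=arm.get_image("top");save(w,"g.png")
D={}
for l,z in(("cage_post",.085),("cage_pivot",.062),("pin_hole",.034),("tensioner",0)):
  for n,im in(("w",w),("s",s),("t",t)):
    for r in arm.place_of(l,im)[:2]:
        D.setdefault(l,[]).append((im,r["centre"])); print(l,n,round(r["conf"],2),(np.array(r["centre"])*[512,384]).round(),plane(im,r["centre"],z).round(4))
try: print("tri post",tri(D["cage_post"]))
except Exception as e: print(e)
to([.490,.106,.088],46)
```

```text
cage_post w 0.79 [264. 191.] [0.4929 0.1079 0.085 ]
cage_post s 0.89 [211. 186.] [0.4919 0.1074 0.085 ]
cage_post t 0.55 [220. 203.] [0.492  0.1052 0.085 ]
cage_post t 0.47 [151. 212.] [0.4672 0.2927 0.085 ]
cage_pivot w 0.66 [263. 275.] [0.5674 0.0366 0.062 ]
cage_pivot s 0.73 [251. 194.] [0.5744 0.0329 0.062 ]
cage_pivot t 0.64 [249. 176.] [0.5689 0.0251 0.062 ]
pin_hole w 0.78 [246. 222.] [0.5181 0.0572 0.034 ]
pin_hole s 0.66 [229. 205.] [0.5207 0.0644 0.034 ]
pin_hole s 0.51 [234. 218.] [ 0.4833 -0.0066  0.034 ]
pin_hole t 0.89 [236. 197.] [0.5133 0.064  0.034 ]
tensioner w 0.62 [238. 219.] [0.5175 0.0424 0.    ]
tensioner s 0.62 [237. 220.] [0.5245 0.0321 0.    ]
tensioner s 0.43 [277. 198.] [0.7038 0.0656 0.    ]
tri post (array([0.48729607, 0.15715956, 0.10459465]), [np.float64(0.04459010851391961), np.float64(0.046119535852379434), np.float64(0.05341333440620674), np.float64(0.13026914473544476)])
clk 13.3 pos [0.488  0.1045 0.2005] yaw 45.6 F [-0.5 -0.7  0.1] w 4.01 grip 0.0 q7 0.64 zax [-0. -0. -1.]
delta cm [-0.04  0.25 11.25] tool dz rad -0.007
```

View pics/g.png

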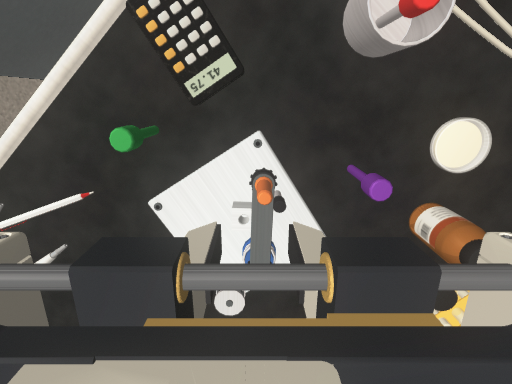

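The post is at (263,188) in the wrist view, and all three views agree on about (0.492, 0.107). I'll descend and grip it.

{"api": "carry_out", "payload": {"claw": [4,4,4,4,4,4,4,0.8,0.8,0.8,0.8,0.8,0.8], "delta_pos": [[-0.1,0.45,1],[0,0,2],[0,0,2.5],[0,0,2.5],[0,0,2],[0,0,1],[0,0,0],[0,0,0],[0,0,0],[0,0,0],[0,0,0],[0,0,0],[0,0,0]], "angular": [[0,0,0],[0,0,0],[0,0,0],[0,0,0],[0,0,0],[0,0,0],[0,0,0],[0,0,0],[0,0,0],[0,0,0],[0,0,0],[0,0,0],[0,0,0]], "force": 30}}

```text
clock: 14.6
position: [0.4926, 0.1075, 0.0912]
ee_rot: [1.186, 2.908, 0.002]
force: [0.0, 2.3, 6.8]
width: 0.147
gripper_force: 30.0
```

```bash
cat > arc.py <<'E'
from h import *
import sys
def arc(n,tot,piv=(.565,.0385)):
    o=arm.observe();Rm=R.from_rotvec(o["ee_rot"]).as_matrix();to(o["position"])
    r=Rm.T@(o["position"]-np.array([*piv,o["position"][2]]))
    print("radius",np.linalg.norm(r).round(4),"dir",np.degrees(np.arctan2(o["position"][1]-piv[1],o["position"][0]-piv[0])).round(1))
    # tool turns with arm: world +a = tool -a; each row identical in tool frame
    a=tot/n; S=R.from_rotvec([0,0,-a]).as_matrix()
    print("per-row shift cm",((S@r-r)*100).round(3),"turn",-a)
if __name__=="__main__": arc(int(sys.argv[1]),float(sys.argv[2]))
E
python3 arc.py 20 1.2
```

```text
clk 14.6 pos [0.4926 0.1075 0.0912] yaw 45.6 F [0.  2.3 6.8] w 1.35 grip 30.0 q7 0.73 zax [ 0.002  0.001 -1.   ]
delta cm [0. 0. 0.] 
radius 0.1 dir 136.4
per-row shift cm [-0.026 -0.6    0.   ] turn -0.06
```

{"api": "carry_out", "payload": {"claw": [0.8,0.8,0.8,0.8,0.8,0.8,0.8,0.8,0.8,0.8,0.8,0.8], "delta_pos": [[-0.03,-0.6,0],[-0.02,-0.6,0],[-0.03,-0.6,0],[-0.02,-0.6,0],[-0.03,-0.6,0],[-0.03,-0.6,0],[-0.02,-0.6,0],[-0.03,-0.6,0],[-0.03,-0.6,0],[-0.02,-0.6,0],[-0.03,-0.6,0],[0,0,0]], "angular": [[0,0,-0.06],[0,0,-0.06],[0,0,-0.06],[0,0,-0.06],[0,0,-0.06],[0,0,-0.06],[0,0,-0.06],[0,0,-0.06],[0,0,-0.06],[0,0,-0.06],[0,0,-0.06],[0,0,0]]}}

```text
clock: 15.8
position: [0.4627, 0.0484, 0.0911]
ee_rot: [-0.176, -3.133, -0.002]
force: [-10.1, 5.7, 18.9]
width: 0.141
gripper_force: 30.0
```

```bash
python3 arc.py 9 0.54
```

```text
clk 15.8 pos [0.4627 0.0484 0.0911] yaw 83.6 F [-10.1   5.7  18.9] w 1.3 grip 30.0 q7 1.36 zax [-0.003  0.001 -1.   ]
delta cm [0. 0. 0.] 
radius 0.1028 dir 174.5
per-row shift cm [-0.029 -0.616  0.   ] turn -0.060000000000000005
```

{"api": "carry_out", "payload": {"claw": [0.8,0.8,0.8], "delta_pos": [[0.1,0,-0.15],[0.1,0,-0.1],[0,0,0]], "angular": [[0,0,0],[0,0,0],[0,0,0]]}}

```text
clock: 16.1
position: [0.4626, 0.0484, 0.0916]
ee_rot: [-0.18, -3.136, 0.001]
force: [7.9, 3.2, -25.5]
width: 0.141
gripper_force: 30.0
```

```bash
python3 arc.py 9 0.54
python3 - <<'E'
from h import *
w=arm.get_image("wrist");s=arm.get_image("scene")
cv2.imwrite("pics/i.png",np.hstack([cv2.resize(w["frame"],(400,300)),cv2.resize(s["frame"][140:240,170:300],(400,300))])[:,:,::-1])
E
```

```text
clk 16.1 pos [0.4626 0.0484 0.0916] yaw 83.4 F [  7.9   3.2 -25.5] w 1.3 grip 30.0 q7 1.36 zax [-0. -0. -1.]
delta cm [0. 0. 0.] 
radius 0.1028 dir 174.5
per-row shift cm [-0.029 -0.616  0.   ] turn -0.060000000000000005
```

View pics/i.png

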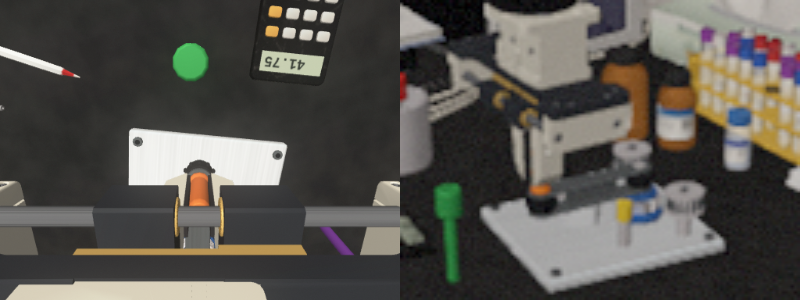

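The grip holds the post and the arm has swung about 0.67 rad. The green pin (190,60) is clear. I'll relax the vertical and radial strain and go on with the refined pivot.

{"api": "carry_out", "payload": {"claw": [0.8,0.8,0.8,0.8,0.8,0.8,0.8,0.8,0.8], "delta_pos": [[-0.1,0,0.14],[-0.01,-0.6,0],[-0.01,-0.6,0],[-0.01,-0.6,0],[-0.01,-0.6,0],[-0.01,-0.6,0],[-0.01,-0.6,0],[-0.01,-0.6,0],[0,0,0]], "angular": [[0,0,0],[0,0,-0.06],[0,0,-0.06],[0,0,-0.06],[0,0,-0.06],[0,0,-0.06],[0,0,-0.06],[0,0,-0.06],[0,0,0]]}}

```text
clock: 17.1
position: [0.4657, 0.0063, 0.0913]
ee_rot: [0.478, -3.102, -0.001]
force: [-5.3, 4.9, 1.7]
width: 0.144
gripper_force: 30.0
```

```bash
sed -i 's/(.565,.0385)/(.5617,.0353)/' arc.py; python3 arc.py 2 0.12
```

```text
clk 17.1 pos [0.4657 0.0063 0.0913] yaw 107.5 F [-5.3  4.9  1.7] w 1.32 grip 30.0 q7 1.8 zax [-0.003  0.    -1.   ]
delta cm [0. 0. 0.] 
radius 0.1002 dir -163.2
per-row shift cm [-0.011 -0.601  0.   ] turn -0.06
```

{"api": "carry_out", "payload": {"claw": [0.8,0.8,0.8,0.8], "delta_pos": [[0,-0.3,0],[0,-0.3,0],[0,-0.3,0],[0,0,0]], "angular": [[0,0,-0.03],[0,0,-0.03],[0,0,-0.03],[0,0,0]]}}

```text
clock: 17.5
position: [0.4685, -0.0018, 0.0913]
ee_rot: [0.615, -3.078, -0.001]
force: [-5.1, 4.5, 2.8]
width: 0.142
gripper_force: 30.0
```

```bash
python3 arc.py 2 0.12
```

```text
clk 17.5 pos [ 0.4685 -0.0018  0.0913] yaw 112.6 F [-5.1  4.5  2.8] w 1.3 grip 30.0 q7 1.89 zax [-0.003  0.    -1.   ]
delta cm [0. 0. 0.] 
radius 0.1003 dir -158.3
per-row shift cm [-0.008 -0.602  0.   ] turn -0.06
```

{"api": "carry_out", "payload": {"claw": [0.8,0.8,0.8], "delta_pos": [[0,-0.2,0],[0,-0.2,0],[0,0,0]], "angular": [[0,0,-0.02],[0,0,-0.02],[0,0,0]]}}

```text
clock: 17.8
position: [0.4694, -0.0041, 0.0912]
ee_rot: [0.678, -3.064, -0.004]
force: [-7.9, 6.7, 5.0]
width: 0.143
gripper_force: 30.0
```

```bash
python3 arc.py 2 0.12
```

```text
clk 17.8 pos [ 0.4694 -0.0041  0.0912] yaw 114.9 F [-7.9  6.7  5. ] w 1.31 grip 30.0 q7 1.93 zax [-0.004  0.001 -1.   ]
delta cm [0. 0. 0.] 
radius 0.1004 dir -156.9
per-row shift cm [ 0.001 -0.602  0.   ] turn -0.06
```

{"api": "carry_out", "payload": {"claw": [0.8,0.8,0.8], "delta_pos": [[0.05,-0.15,0],[0,0,0],[0,0,0]], "angular": [[0,0,0],[0,0,0],[0,0,0]], "force": 35}}

```text
clock: 18.1
position: [0.4695, -0.0045, 0.0913]
ee_rot: [0.679, -3.064, -0.005]
force: [-7.5, 12.5, 4.5]
width: 0.146
gripper_force: 35.0
```

```bash
python3 arc.py 2 0.12
python3 - <<'E'
from h import *
s=arm.get_image("scene");t=arm.get_image("top")
cv2.imwrite("pics/j.png",np.hstack([cv2.resize(s["frame"][140:250,150:300],(440,330)),cv2.resize(t["frame"][110:270,130:290],(330,330))])[:,:,::-1])
E
```

```text
clk 18.1 pos [ 0.4695 -0.0045  0.0913] yaw 115.0 F [-7.5 12.5  4.5] w 1.34 grip 35.0 q7 1.93 zax [-0.004  0.002 -1.   ]
delta cm [0. 0. 0.] 
radius 0.1004 dir -156.7
per-row shift cm [-0.001 -0.602  0.   ] turn -0.06
```

View pics/j.png

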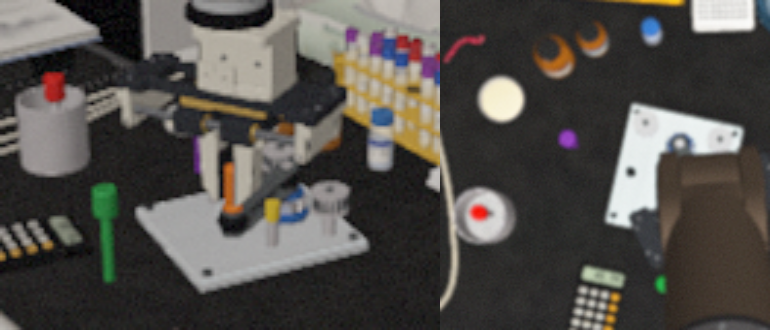

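The arm is against the yellow pillar (crop 272,210): the last 1.5 mm push moved it only 0.4 mm while the force rose. The pin is in the standing cup (crop 53,120). Handing in.

```bash
python3 -c "
from cell import arm
print(arm.sign_off())"
```

```text
the job is handed in; nothing more can be done
None
```

The job is handed in: the red-headed pin stands in the upright cup, and the gripper is holding the tensioner arm against its yellow stop, with the timer, vial and petri dish not touched.

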